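Shim the unpacked foot of the peel tester

TASK

One of the three front feet of the peel tester was bolted up without packing under it. Take the slotted shim by its grip, feel gently under the feet for the one it goes under, slide it flat round that foot's stud until the slot comes up against the stud, and let go. Do not force it where it jams, and leave the other things on the bench where they are.

Things in the scene. Friction and masses are not known exactly. Their poses are not given: they have to be found in the camera images.
- shim: Loose steel slotted shim, 120 g, with a black grip, flat on the bench at the start. Origin: centre of the fork plate's underside; +x from grip to fork tips, z up. Plate x -24 to 24 mm, 40 wide (y), 6 thick. Slot 13 mm wide, x -10 to 24, open in front, between two prongs. Neck x -44 to -24, 18 wide, 6 thick. Grip x -88 to -42 (centre -65), 20 wide (y), 18 high from the underside up.
- shim_seat (a point): Point on the underside of the shim, 6 mm behind its origin (x = -6 mm, y = 0): where the axis of the stud is when the slot's end touches the stud. Axes as the shim's.
- fixture_plate: Fixed aluminium plate on the bench that carries the tester and on which the shim is slid: x -180 to 145 mm, 284 mm wide, top 10 mm above the bench. Origin and axes the same as the tester's; the feet stand back from its front edge by 130 mm of free plate.
- peel_tester: Fixed low grey machine on the aluminium plate. Origin on the bench; +x (away from the robot) points in under the feet. Three alike front feet (lugs 46 mm wide, 12 thick, front edge at x = -50 mm) and the casting behind them hang 7.5 mm above the plate. All is below 85 mm high but the tower (225 mm) and load cell and the drive box (98 mm) at the back, x over 60 mm.
- foot_left (a point): Point on the plate's top on the stud axis of the left foot (+y side), 22 mm behind the foot's front edge; axes as the tester's. An 8 mm stud stands through gap and foot. Two of the three feet have a 40 mm wide packing plate filling the gap from 12 mm behind the front edge: a shim goes in 12 mm and jams. At the third it goes on till its slot meets the stud. Which is which changes.
- foot_middle (a point): The same point for the middle foot.
- foot_right (a point): The same point for the right foot (-y side).
- stud_a: One of the three fixed studs with washer and nut (and its packing, if it has one). Origin: on its axis at the plate's top. The three look alike from above and their places change.
- stud_b: Another of the three studs, as stud_a.
- stud_c: Another of the three studs, as stud_a.
- pliers: Bystander: red-handled pliers, 161 x 56 x 11 mm, loose. Origin: centre of the underside.
- lamp_tool: Bystander: yellow and navy hand lamp, 162 x 41 x 38 mm, loose. Origin: centre of the underside.
- weight_0: Bystander: small brass weight, 34 mm diameter, 23 mm high, loose, left of the tester. Origin: centre of the underside.
- glass_beaker: Bystander: small glass beaker, 60 mm diameter, 82 mm high, loose. Origin: centre of the underside.

How it is judged (in metres and radians):
At the end, for the whole second after the job is handed in: The shim lies flat on the plate (tilt under 0.06 rad) under one of the feet, its slot home round that foot's stud: shim_seat within 5 mm of the stud's axis in plan, pointing straight in within 0.26 rad, and at rest ((horizontal distance between shim_seat and foot_left below 0.005 m or horizontal distance between shim_seat and foot_middle below 0.005 m or horizontal distance between shim_seat and foot_right below 0.005 m) and z of shim in the frame of peel_tester between 0.008 and 0.0125 m and angle between shim's own z axis and vertical below 0.06 rad and angle between the x axis of shim and the x axis of peel_tester, either way round below 0.26 rad and linear speed of shim below 0.01 m/s); the robot touches nothing.
It fails at once if the shim is forced: it presses on the tester's feet or casting, on a stud or on the packing with more than 35 N (contact force between shim and peel_tester above 35 N or contact force between shim and stud_a above 35 N or contact force between shim and stud_b above 35 N or contact force between shim and stud_c above 35 N).
It fails at once if a bystander (pliers, lamp, weight, beaker) is moved by more than 20 mm (distance of any of pliers, lamp_tool, weight_0, glass_beaker from where it was at the start of the episode above 0.02 m).
It also fails if it takes over 58 s, if anything falls off the work surface, if the arm or the gripper's body presses on something with over 40 N, if the wrist force passes 120 N, or if a joint passes its speed limit or range.

ROBOT

A 6-joint arm with a two-finger parallel gripper is mounted at the origin on a cart in front of the work surface, level with it; the furniture and walls round the work are solid. World frame = base frame: x ahead of the robot, y to its left, z up, the work surface at z = 0. Lengths are in mm, angles in rad, forces in N, time in s.
With the tool pointing down it reaches from about 275 to 850 mm from the base axis. Payload 5.2 kg.
Tool frame: the origin (TCP) lies at the very end of the fingers, on their centre line; the grasp point (between the pads) lies 19 mm behind it; z points along the fingers, y is the line along which they close (so a half turn about z gives the same grasp; the last joint's range is limited). The gripper opens to 85 mm and grips with 20 to 120 N. Pads are 22 mm wide; open, the fingers measure 114 mm over their backs; the gripper's body (76 mm by 85 mm) begins 54 mm behind the grasp point. The pads swing forward as they close: fully open they stand 13 mm farther back than shut.
Start: joints at [1.098, 0.259, 1.535, -0, 1.348, -0.203], TCP at [146.574, 530.114, 231.31] pointing down, gripper open.
Joint ranges: [-3.14, 3.14], [-0.91, 2.08], [0.19, 2.58], [-1.22, 4.36], [0.22, 2.71], [-3.12, 3.12]. Speed limits (rad/s): [2.57, 2.57, 3.14, 3.14, 3.14, 3.14].

INTERFACE

Orientations are given as a unit quaternion [w, x, y, z].
In Python, from station import robot gives the robot as it stands. Calls block until the motion is done:
- robot.move_pose(position, orientation): joint-space move of the TCP to a pose.
- robot.movel(position, orientation=None, feed=150, until_force=None): straight line of the TCP; orientation=None keeps the orientation; feed is the mean speed in mm/s. With until_force (N) it stops when the force on the tool has changed by that much, and returns True; else False.
- robot.goto_joints(angles): joint-space move.
- robot.grip(opening): finger opening in mm; the grip force is fixed at half the most; returns when the fingers have stopped.
- robot.dwell(seconds).
- robot.inverse_kinematics(position, orientation): joint angles nearest the present ones, or None.
- robot.state(): the state.
- robot.read_camera(name): name is "scene" or "top" or "wrist"; returns a dict with "color" (480x640x3 uint8, red, green, blue), "depth" (480x640 float32, mm along the optical axis (not along the pixel's ray), 0 where there is no reading), "intrinsics" (3x3 intrinsics, pixels), "view" (4x4, takes a point from world to camera coordinates); the wrist camera has in their place "tool_from_camera" (4x4, takes a point from camera to tool coordinates, whose origin is the TCP and whose axes are the flange's). Camera axes: x right, y up, looking along -z (the intrinsics and any distortion apply to the point x, -y, -z); pixel columns grow to the right and rows downward; lengths in mm; the calibration is good to about 2 mm. The wrist camera is an equidistant fisheye: a pixel r from the principal point sees the ray r / f radians off the axis. A picture is of the moment at which its call begins: read the wrist's pose just before it.
A pose or a line that the arm cannot do raises robot.PlanningError and nothing moves.
- robot.finish_job(): hands the job in; it is judged then, once.
The state is a dict: "time_s": time; "joint_pos": joint angles; "joint_velocities": joint speeds; "tau": joint torques, N m; "eef_pos": TCP position; "ee_rot": TCP orientation; "force": force on the tool from outside, world axes, zero at the start; "ft_torque": the same for the moment, N m; "opening": finger opening in mm; "grasp_force": force on a finger pad.
Only numpy, scipy, OpenCV 4.12 (cv2) and the standard library are available. Lean on these libraries where they do the work, as an engineer would, in place of code of your own. Each camera call takes 0.05 s, during which the arm holds its last target. There are 200 camera calls.

## Working session

There is one attempt and no reset: what is moved stays moved. The work goes in short steps, each a Python script; the robot and the scene stay as the last script left them, time stands still between calls to the robot, and variables do not carry over. Pictures are saved under pics/ and viewed, at most 10 in all, crops included, and the job is handed in when it is done.

```bash
mkdir -p pics; ls; python3 - <<'E'
from station import robot
import cv2,numpy as np,pickle
d={}
for n in("top","scene"):
    c=robot.read_camera(n); d[n]=c
    cv2.imwrite(f"pics/{n}0.png",c["color"][:,:,::-1]); print(n,c["intrinsics"].tolist(),np.round(c["view"],3).tolist(),[k for k in c])
pickle.dump(d,open("cams.pkl","wb"))
s=robot.state();print(s)
E
```

```text
pics
top [[451.46019707135395, 0.0, 330.59355961479633], [0.0, 451.46019707135395, 245.2412761809909], [0.0, 0.0, 1.0]] [[-0.068, -0.998, 0.008, 181.015], [0.971, -0.064, 0.232, -566.075], [-0.23, 0.024, 0.973, -1039.75], [0.0, 0.0, 0.0, 1.0]] ['color', 'depth', 'intrinsics', 'view']
scene [[582.2098482601103, 0.0, 321.38116340864457], [0.0, 582.2098482601103, 232.41100046325982], [0.0, 0.0, 1.0]] [[0.764, -0.645, 0.018, -335.928], [0.384, 0.477, 0.791, -311.136], [-0.519, -0.597, 0.611, -872.817], [0.0, 0.0, 0.0, 1.0]] ['color', 'depth', 'intrinsics', 'view']
{'time_s': 0.1, 'joint_pos': array([ 1.09818943e+00,  2.59286416e-01,  1.53597765e+00,  1.52485452e-05,
        1.34800295e+00, -2.02797585e-01]), 'joint_velocities': array([ 0.00099915,  0.00028845, -0.00354802, -0.00208301, -0.00011387,
        0.00087755]), 'tau': array([ 1.42682016e-03, -4.46971643e+01, -2.91246217e+01, -3.66503846e-04,
        6.35765522e-03,  4.76490629e-05]), 'eef_pos': array([146.35136142, 529.67821102, 230.54744936]), 'ee_rot': array([-2.84389267e-04,  1.34497460e-01,  9.90913585e-01, -7.87432425e-04]), 'force': array([-0.03612794,  0.80583217,  0.53496106]), 'ft_torque': array([-0.04052067, -0.00694473, -0.03455171]), 'grasp_force': 0.0, 'opening': 86.05211690264348}
```

View pics/top0.png

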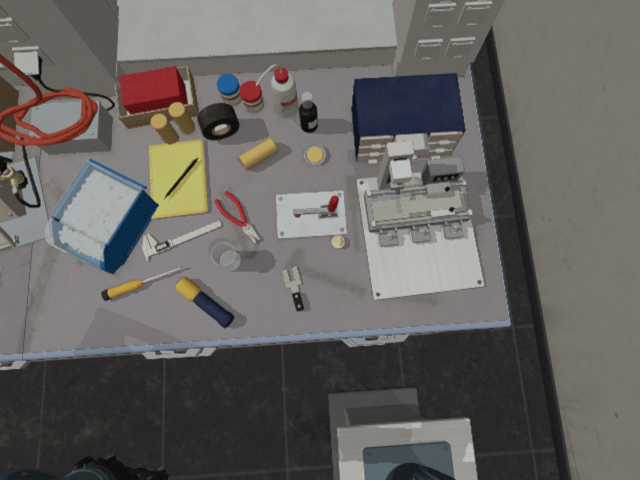

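View pics/scene0.png

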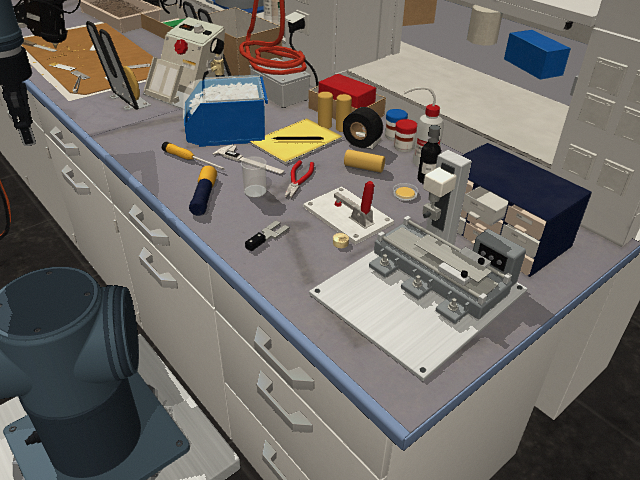

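The top view shows the shim at about (293,288), with its grip at the bottom near (297,303). The aluminium plate has front corners at about (374,298) and (483,286), and the feet are at about (389,239), (421,235) and (457,230).

```bash
cat > h.py <<'E'
import numpy as np,cv2
from scipy.spatial.transform import Rotation as R
def ray_plane(c,uv,z):
    K=c["intrinsics"];V=c["view"]
    uv=np.atleast_2d(uv).astype(float)
    d=np.c_[(uv[:,0]-K[0,2])/K[0,0],-(uv[:,1]-K[1,2])/K[1,1],-np.ones(len(uv))]
    Rm=V[:3,:3];o=-Rm.T@V[:3,3];w=d@Rm
    t=(z-o[2])/w[:,2]
    return o+t[:,None]*w
def down(yaw):  # tool z down; tool x axis at world angle yaw
    q=(R.from_euler('z',yaw)*R.from_euler('x',np.pi)).as_quat()
    return np.array([q[3],q[0],q[1],q[2]])
def rot(q): return R.from_quat([q[1],q[2],q[3],q[0]])
E
python3 - <<'E'
import pickle,cv2,numpy as np
from h import *
d=pickle.load(open("cams.pkl","rb"));c=d["top"]
im=c["color"]
big=cv2.resize(im[170:310,270:490,::-1],None,fx=3.6,fy=3.6,interpolation=cv2.INTER_CUBIC);cv2.imwrite("pics/crop1.png",big)
print("plate corners",ray_plane(c,[[374,298],[483,286]],10).round(1).tolist())
print("feet",ray_plane(c,[[389,239],[421,235],[457,230]],30).round(1).tolist())
hsv=cv2.cvtColor(im,cv2.COLOR_RGB2HSV)
# dark grip
m=np.zeros(im.shape[:2],np.uint8);m[255:320,270:330]=(hsv[255:320,270:330,2]<70)*255
cs,_=cv2.findContours(m,0,1);k=max(cs,key=cv2.contourArea);r=cv2.minAreaRect(k);print(r,ray_plane(c,r[0],18),ray_plane(c,cv2.boxPoints(r),18).round(1).tolist())
for n in d:
  c=d[n];print(n,"cam at",(-c["view"][:3,:3].T@c["view"][:3,3]).round())
E
```

```text
plate corners [[447.3, 41.8, 10.0], [458.9, -236.1, 10.0]]
feet [[591.9, -7.5, 30.0], [596.9, -90.0, 30.0], [604.0, -183.5, 30.0]]
((297.8302001953125, 301.4056396484375), (18.268951416015625, 7.966911792755127), 74.05460357666016) [[450.68340057 232.30202747  18.        ]] [[470.9, 247.1, 18.0], [475.0, 227.8, 18.0], [430.7, 217.6, 18.0], [426.6, 236.8, 18.0]]
top cam at [ 322.  169. 1141.]
scene cam at [ -77. -590.  786.]
```

View pics/crop1.png

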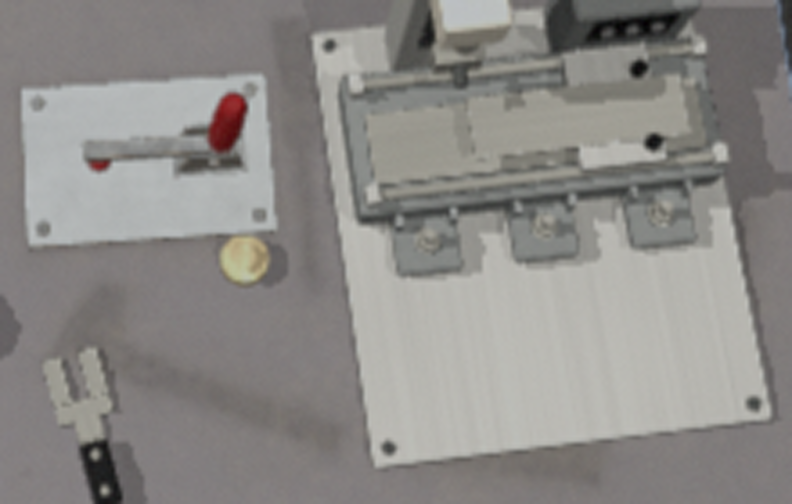

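```bash
cat >> h.py <<'E'
def wrist(robot):
    s=robot.state();c=robot.read_camera("wrist")
    T=np.eye(4);T[:3,:3]=rot(s["ee_rot"]).as_matrix();T[:3,3]=s["eef_pos"]
    c["W"]=T@c["tool_from_camera"];return c
def wray(c,uv,z):
    K=c["intrinsics"];uv=np.atleast_2d(uv).astype(float)
    a=np.c_[(uv[:,0]-K[0,2]),-(uv[:,1]-K[1,2])];r=np.linalg.norm(a,axis=1);th=r/K[0,0]
    u=a/np.maximum(r,1e-9)[:,None]
    d=np.c_[u*np.sin(th)[:,None],-np.cos(th)]
    w=d@c["W"][:3,:3].T;o=c["W"][:3,3]
    return o+((z-o[2])/w[:,2])[:,None]*w
E
python3 - <<'E'
from station import robot
from h import *
import pickle
c=robot.read_camera("wrist");print(c["tool_from_camera"].round(3).tolist(),c["intrinsics"].tolist())
robot.move_pose([430,225,190],down(np.pi+0.22))
c=wrist(robot);pickle.dump(c,open("w1.pkl","wb"));cv2.imwrite("pics/w1.png",c["color"][:,:,::-1])
s=robot.state();print(s["time_s"],s["joint_pos"].round(2),s["eef_pos"],c["W"].round(2).tolist())
print([robot.inverse_kinematics(p,down(np.pi+.04)) for p in([420,-90,200],[520,0,15],[520,-180,15])])
E
```

```text
[[0.0, 0.951, 0.309, 80.415], [1.0, -0.001, 0.001, -0.441], [0.002, 0.309, -0.951, -143.913], [0.0, 0.0, 0.0, 1.0]] [[371.64829954431775, 0.0, 321.49383897635636], [0.0, 371.64829954431775, 238.52002293132173], [0.0, 0.0, 1.0]]
1.7417 [ 0.25  0.18  1.75  0.    1.22 -1.54] [429.74838787 225.75976919 190.13782265] [[-0.22, -0.93, -0.3, 351.21], [0.98, -0.21, -0.07, 208.13], [-0.0, -0.31, 0.95, 334.02], [0.0, 0.0, 0.0, 1.0]]
[array([-0.47199684,  0.0647906 ,  1.85123712,  0.        ,  1.22556493,
       -2.08279317]), array([-0.21472313,  0.45549089,  1.85815907,  0.        ,  0.82794269,
       -1.82551946]), array([-0.53598508,  0.49607438,  1.78195228,  0.        ,  0.86356599,
       -2.1467814 ])]
```

View pics/w1.png

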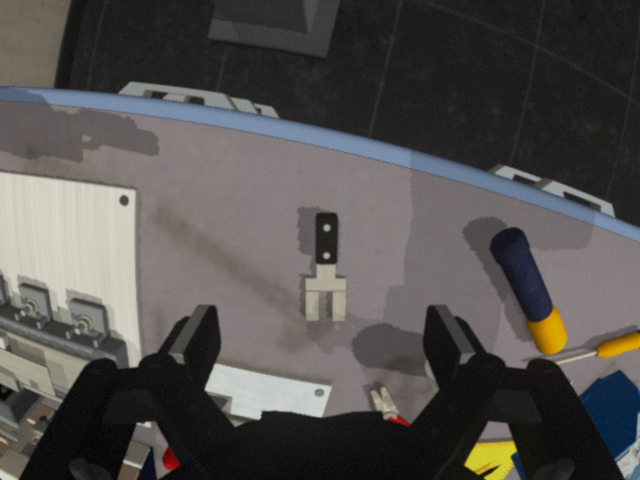

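The wrist view shows the black grip at (326,238) and the fork pointing down to (326,320). The lamp and pliers are well clear.

```bash
python3 - <<'E'
from h import *
import pickle
c=pickle.load(open("w1.pkl","rb"));im=c["color"]
# fork+neck: bright vs bench
g=cv2.cvtColor(im,cv2.COLOR_RGB2GRAY).astype(int)
hsv=cv2.cvtColor(im,cv2.COLOR_RGB2HSV)
sub=np.zeros(g.shape,np.uint8);sub[262:326,300:352]=1
print("bench",im[280,370],"fork",im[285,320],"grip",im[240,320])
m=((g>165)&(sub>0)).astype(np.uint8)
m=((im[:,:,1]>im[:,:,2].astype(int)+3)&(g>140)&(sub>0)).astype(np.uint8)
ys,xs=np.nonzero(m);P=wray(c,np.c_[xs,ys],6)[:,:2];r=cv2.minAreaRect(P.astype(np.float32));print("fork",len(xs),r)
sub[:]=0;sub[205:270,312:342]=1
m=((g<60)&(sub>0)).astype(np.uint8)
cs,_=cv2.findContours(m,0,1);k=cv2.convexHull(max(cs,key=cv2.contourArea))[:,0]
P=wray(c,k,18)[:,:2];r=cv2.minAreaRect(P.astype(np.float32));print("grip",r,cv2.boxPoints(r).round(1).tolist())
# plate outline (48x40) excluding neck
ys,xs=np.nonzero(((im[:,:,1]>im[:,:,2].astype(int)+3)&(g>140)));s=(ys>262)&(ys<326)&(xs>300)&(xs<352)
Q=wray(c,np.c_[xs,ys][s],6)[:,:2]
for a in(0.1,0.15,0.2,.25): 
  e=np.array([np.cos(a),np.sin(a)]);n=np.array([-e[1],e[0]]);print(a,np.percentile(Q@e,[0,100]),np.percentile(Q@n,[0,100]))
E
```

```text
bench [137 128 128] fork [173 170 151] grip [38 34 34]
fork 1421 ((509.32708740234375, 247.6260528564453), (60.54533386230469, 39.04404067993164), 11.668710708618164)
grip ((450.2418212890625, 234.58819580078125), (47.10313415527344, 18.792861938476562), 12.3702392578125) [[425.20001220703125, 238.6999969482422], [429.20001220703125, 220.39999389648438], [475.29998779296875, 230.5], [471.20001220703125, 248.8000030517578]]
0.1 [500.6588321 562.7288819] [174.55248457 216.8187948 ]
0.15 [510.00262696 571.08160191] [148.42419585 189.09379263]
0.2 [518.07168086 578.60246708] [121.92492393 161.0833956 ]
0.25 [524.36561393 585.57860705] [ 93.42575245 132.8057355 ]
```

```bash
python3 - <<'E'
from station import robot
from h import *
import pickle
q=down(np.pi+0.211)
robot.grip(50)
robot.move_pose([448.5,234.6,60],q)
print(robot.movel([448.5,234.6,3.5],q,feed=60,until_force=8),robot.state()["eef_pos"])
robot.grip(0)
s=robot.state();print(s["opening"],s["grasp_force"],s["force"],s["eef_pos"])
robot.movel([448.5,234.6,90],q,feed=120)
s=robot.state();print(s["time_s"],s["opening"],s["grasp_force"],s["force"],s["eef_pos"])
robot.move_pose([400,-90,150],down(np.pi+0.042))
c=wrist(robot);pickle.dump(c,open("w2.pkl","wb"));cv2.imwrite("pics/w2.png",c["color"][:,:,::-1])
s=robot.state();print(s["time_s"],s["opening"],s["force"],s["eef_pos"])
E
```

```text
False [448.82878744 234.67757637   3.76753189]
18.450912103682843 59.292141795158386 [-1.66475033  0.47684408  5.51871559] [448.88956199 234.71255388   4.12311182]
5.125 18.30926810416726 58.60598266124725 [-0.33629973  0.40457788 -0.36224699] [447.84086529 234.4056753   89.28734616]
6.4333 18.353469951155198 [ 0.34420967  0.11182787 -1.71795933] [400.14105109 -89.14820624 149.67040691]
```

View pics/w2.png

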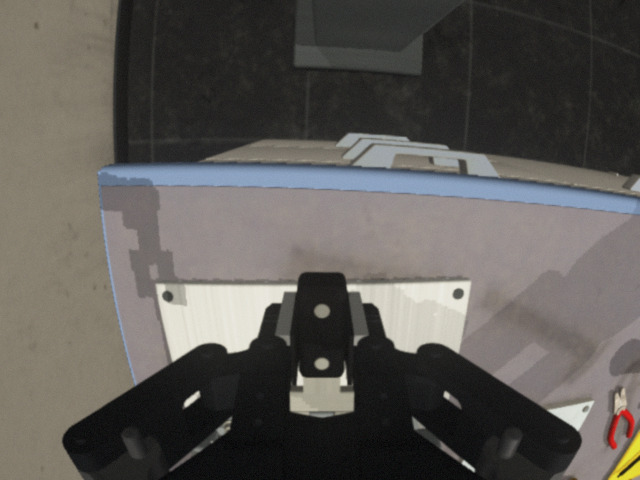

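The shim is held straight in the fingers, with the grip at (322,320), and the plate's front corners are at (157,283) and (470,280). The gripper hides the feet, so I'll look down from above them.

```bash
python3 - <<'E'
from station import robot
from h import *
import pickle
robot.move_pose([560,-90,260],down(np.pi+0.042))
robot.dwell(0.2)
c=wrist(robot);pickle.dump(c,open("w3.pkl","wb"));cv2.imwrite("pics/w3.png",c["color"][:,:,::-1])
s=robot.state();print(s["time_s"],s["opening"],s["force"],s["eef_pos"])
E
```

```text
7.4833 18.549007107126467 [ 0.65702232 -0.31063724 -1.2005118 ] [558.88633272 -89.9906463  259.39863689]
```

View pics/w3.png

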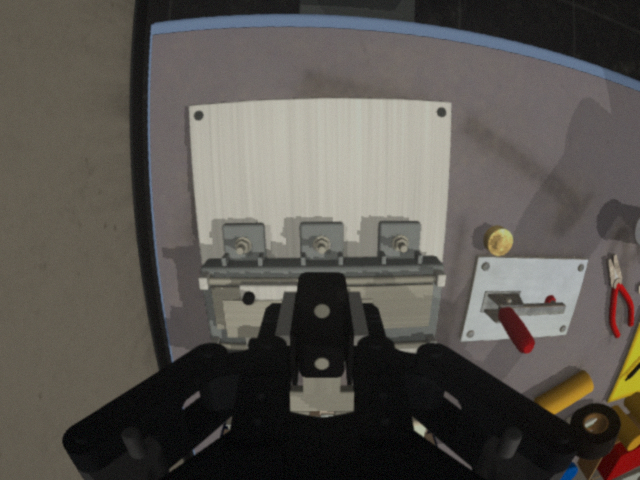

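The view shows the three feet clearly, with nuts at (401,244), (322,244) and (243,244) and lug front edges near row 222. The plate's front corners are at (190,105) and (451,102). I'll crop it for exact edges.

```bash
python3 - <<'E'
from h import *
import pickle
c=pickle.load(open("w3.pkl","rb"));im=c["color"]
cv2.imwrite("pics/c3.png",cv2.resize(im[212:272,210:430,::-1],None,fx=3.6,fy=3.6,interpolation=cv2.INTER_CUBIC))
g=cv2.cvtColor(im,cv2.COLOR_RGB2GRAY)
print(g[228,215:432].tolist())
for x in(230,255,308,335,386,414):print(x,g[214:232,x].tolist())
# plate front edge / sides
print(g[95:112,250].tolist(),g[95:112,400].tolist());print(g[150,182:205].tolist(),g[150,440:460].tolist())
E
```

```text
[125, 128, 127, 127, 128, 126, 118, 99, 105, 112, 114, 115, 116, 113, 114, 115, 111, 110, 112, 116, 112, 111, 114, 114, 114, 116, 113, 117, 119, 112, 118, 117, 113, 118, 117, 116, 115, 117, 115, 116, 115, 117, 117, 118, 116, 116, 116, 111, 99, 109, 136, 155, 156, 152, 157, 164, 173, 178, 181, 180, 179, 176, 180, 182, 178, 179, 174, 160, 138, 130, 129, 127, 131, 131, 129, 128, 127, 125, 126, 130, 127, 129, 130, 120, 95, 87, 99, 110, 118, 117, 117, 112, 116, 118, 116, 119, 115, 115, 114, 119, 111, 116, 117, 115, 122, 118, 116, 116, 119, 115, 119, 116, 119, 116, 115, 121, 119, 119, 118, 115, 117, 117, 116, 116, 117, 119, 119, 122, 129, 154, 163, 162, 172, 180, 181, 180, 182, 179, 181, 179, 177, 183, 179, 181, 175, 153, 136, 129, 133, 131, 133, 130, 130, 133, 133, 132, 133, 133, 129, 126, 130, 128, 110, 83, 71, 84, 102, 114, 122, 117, 120, 119, 115, 118, 117, 114, 117, 120, 117, 119, 116, 116, 121, 118, 119, 119, 115, 116, 117, 120, 117, 116, 117, 118, 119, 119, 119, 116, 116, 120, 119, 117, 118, 118, 120, 127, 154, 173, 178, 182, 180, 182, 177, 176, 179, 177, 181]
230 [178, 180, 175, 16
[... 207 characters left out ...]
7, 76, 92, 105, 114, 115, 118, 118, 114, 116]
335 [181, 181, 182, 183, 180, 182, 174, 135, 83, 83, 98, 110, 122, 120, 117, 118, 119, 117]
386 [177, 173, 165, 148, 133, 125, 109, 76, 72, 89, 101, 111, 119, 118, 119, 120, 116, 121]
414 [174, 171, 175, 174, 172, 167, 140, 88, 74, 91, 108, 116, 115, 116, 120, 119, 120, 115]
[107, 107, 108, 111, 110, 130, 155, 174, 182, 179, 181, 181, 180, 182, 179, 180, 181] [97, 98, 92, 108, 142, 168, 178, 179, 180, 179, 176, 179, 181, 181, 182, 179, 183]
[101, 103, 98, 96, 95, 82, 84, 80, 97, 139, 162, 170, 174, 174, 176, 177, 179, 180, 177, 174, 176, 176, 179] [179, 178, 179, 178, 178, 182, 180, 178, 176, 168, 133, 112, 109, 108, 106, 110, 107, 106, 105, 109]
```

View pics/c3.png

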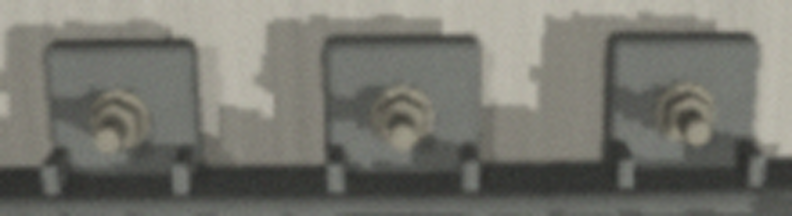

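The crop shows the lugs with fronts at about row 222. The washers are at crop (122,115), (404,112) and (688,110), with the stud tops leaning outward from parallax.

```bash
python3 - <<'E'
from h import *
import pickle
c=pickle.load(open("w3.pkl","rb"))
yaw=None
f=wray(c,[[250,100.2],[400,99.0]],10);print("front edge",f.round(1).tolist(),"yaw",np.arctan2(f[0,0]-f[1,0],f[1,1]-f[0,1]))
s=wray(c,[[190.5,150],[450,150]],10);print("sides",s.round(1).tolist(),"w",np.linalg.norm(s[0]-s[1]),"mid",s.mean(0))
for l,r in((221.7,262.5),(299.3,342.8),(380.5,419.8)):
    e=wray(c,[[l,228],[r,228]],29.5);print("lug",e.round(1).tolist(),"w",e[1,1]-e[0,1],"mid",e.mean(0).round(1))
w=np.array([[122,115],[404,112],[688,110]])/3.6+[210,212]
print("washer z31",wray(c,w,31).round(1).tolist())
print("lug front bottom z17.5",wray(c,[[243,222.3],[321,221],[400,220.5]],17.5).round(1).tolist())
# held shim: grip top corners; TCP
s=c["W"];print(wray(c,[[322,311],[322,364]],259.4+15).round(1).tolist())
im=c["color"];hsv=cv2.cvtColor(im,cv2.COLOR_RGB2HSV);g=cv2.cvtColor(im,cv2.COLOR_RGB2GRAY)
print(g[398,280:365].tolist()); print([ (x) for x in g[290,290:355].tolist()])
# cross-check top camera
d=pickle.load(open("cams.pkl","rb"))["top"]
n=np.array([[430,240],[546,225],[661,212]])/3.6+[270,170]
print("top nuts z36",ray_plane(d,n,36).round(1).tolist())
E
```

```text
front edge [[455.9, -169.6, 10.0], [447.7, -12.4, 10.0]] yaw 0.05242750056539588
sides [[509.3, -235.8, 10.0], [497.5, 47.7, 10.0]] w 283.7593819787816 mid [503.41028794 -94.08565521  10.        ]
lug [[591.3, -196.0, 29.5], [589.6, -151.3, 29.5]] w 44.74543699716983 mid [ 590.5 -173.7   29.5]
lug [[588.1, -112.3, 29.5], [586.2, -66.7, 29.5]] w 45.55653631072414 mid [587.1 -89.5  29.5]
lug [[584.4, -26.8, 29.5], [582.4, 16.2, 29.5]] w 43.015024544458015 mid [583.4  -5.3  29.5]
washer z31 [[607.8, -171.5, 31.0], [603.2, -87.6, 31.0], [599.1, -3.1, 31.0]]
lug front bottom z17.5 [[587.5, -174.8, 17.5], [582.8, -89.8, 17.5], [578.3, -3.8, 17.5]]
[[549.9, -90.2, 274.4], [576.1, -89.1, 274.4]]
[15, 17, 11, 17, 14, 17, 10, 17, 15, 52, 111, 132, 136, 137, 132, 137, 135, 133, 135, 134, 128, 121, 119, 123, 122, 120, 118, 119, 117, 116, 120, 119, 120, 119, 121, 122, 122, 119, 121, 121, 120, 122, 120, 116, 117, 119, 121, 117, 119, 119, 121, 121, 120, 121, 119, 121, 119, 115, 123, 121, 116, 121, 120, 121, 121, 120, 119, 116, 119, 121, 118, 121, 117, 96, 44, 14, 16, 12, 14, 12, 16, 15, 14, 12, 14]
[172, 172, 170, 168, 167, 160, 132, 62, 24, 21, 19, 23, 20, 22, 25, 21, 22, 23, 25, 18, 22, 24, 22, 24, 24, 21, 24, 19, 22, 22, 16, 15, 16, 21, 21, 21, 16, 21, 25, 20, 21, 24, 21, 20, 21, 22, 21, 23, 23, 23, 21, 19, 24, 24, 26, 27, 35, 61, 90, 103, 122, 133, 137, 136, 136]
top nuts z36 [[596.4, -8.3, 36.0], [601.8, -91.1, 36.0], [605.9, -173.4, 36.0]]
```

The measurements agree: the plate comes out 283.8 mm wide against 284, and the studs lie 152 mm from the front edge at a yaw of 0.052. Next I'll lower the shim in front of the middle foot and feel.

```bash
cat >> h.py <<'E'
YAW=0.0525;EX=np.array([np.cos(YAW),np.sin(YAW)]);EY=np.array([-EX[1],EX[0]]);Q=down(np.pi+YAW)
MID=np.array([603.4,-88.7])
def P(k,d,z,dy=0): # TCP at distance d (along tester x) from stud of foot k (+1 left,0,-1 right)
    p=MID+EY*(83.5*k+dy)+EX*d;return [p[0],p[1],z]
def D(robot,k):
    e=robot.state()["eef_pos"];v=e[:2]-P(k,0,0)[:2];return round(v@EX,1),round(v@EY,1),round(e[2],2)
def feel(robot,k,z,dy=0,f=5,dmax=-56):
    r=robot.movel(P(k,dmax,z,dy),Q,feed=20,until_force=f)
    s=robot.state();print("feel",k,r,D(robot,k),s["force"].round(1),s["time_s"],"open",round(s["opening"],2));return r
E
python3 - <<'E'
from station import robot
from h import *
robot.movel(P(0,-130,200),Q,feed=200)
robot.movel(P(0,-130,30),Q,feed=120)
print(D(robot,0),robot.state()["force"])
r=robot.movel(P(0,-130,11),Q,feed=15,until_force=4);print(r,D(robot,0),robot.state()["force"].round(1))
z=D(robot,0)[2]
feel(robot,0,z+0.3)
E
```

```text
(np.float64(-129.5), np.float64(-0.2), np.float64(30.61)) [ 0.19957121  0.83402005 -1.50819558]
True (np.float64(-130.1), np.float64(0.0), np.float64(14.12)) [-0.8  0.1  4.6]
feel 0 True (np.float64(-130.1), np.float64(0.0), np.float64(14.11)) [-0.5 -0.1  3.9] 11.2 open 18.42
```

```bash
python3 - <<'E'
from station import robot
from h import *
robot.movel(P(0,-130,14.4),Q,feed=10)
print(D(robot,0),robot.state()["force"].round(1))
feel(robot,0,14.4)
E
```

```text
(np.float64(-130.2), np.float64(0.1), np.float64(14.19)) [-0.1 -0.3 -0.9]
feel 0 True (np.float64(-62.1), np.float64(0.1), np.float64(14.11)) [-0.   0.1  5.1] 14.4667 open 18.14
```

The middle foot let the shim go in to the expected seat depth of −62. The stop came from a vertical force, though, so I'll raise it a touch and advance gently to confirm the stud.

```bash
python3 - <<'E'
from station import robot
from h import *
robot.movel(P(0,-62.1,15.0),Q,feed=10)
print(D(robot,0),robot.state()["force"].round(1))
feel(robot,0,15.0,f=6)
E
```

```text
(np.float64(-62.5), np.float64(0.2), np.float64(14.69)) [ 0.6 -0.5 -1.7]
feel 0 True (np.float64(-62.2), np.float64(0.4), np.float64(14.14)) [-1.1 -0.   4.2] 15.0417 open 18.13
```

```bash
python3 - <<'E'
from station import robot
from h import *
for d in(-62.2,-61.4,-60.6):
    r=robot.movel(P(0,d,14.8),Q,feed=10,until_force=14);print(d,r,D(robot,0),robot.state()["force"].round(1))
    if r or robot.state()["force"][0]<-8: break
E
```

```text
-62.2 False (np.float64(-62.4), np.float64(0.1), np.float64(14.58)) [-0.4 -0.5 -0.5]
-61.4 False (np.float64(-62.1), np.float64(0.2), np.float64(14.49)) [-1.9 -0.4 -0.2]
-60.6 False (np.float64(-62.0), np.float64(0.3), np.float64(14.4)) [-4.7  0.   1.3]
```

Pushing further leaves the position at −62 while the −x force builds, so the slot is against the stud. I'll settle it, release, and look.

```bash
python3 - <<'E'
from station import robot
from h import *
import pickle
robot.movel(P(0,-61.9,14.2),Q,feed=10);print(D(robot,0),robot.state()["force"].round(1))
robot.grip(45);print(robot.state()["opening"],D(robot,0))
e=robot.state()["eef_pos"]
robot.movel(P(0,-62,120),Q,feed=80)
robot.movel(P(0,-43,260),Q,feed=150)
robot.dwell(.2)
c=wrist(robot);pickle.dump(c,open("w4.pkl","wb"));cv2.imwrite("pics/w4.png",cv2.resize(c["color"][90:290,190:460,::-1],None,fx=2.9,fy=2.9,interpolation=cv2.INTER_CUBIC))
print(robot.state()["time_s"],robot.state()["force"].round(1))
E
```

```text
(np.float64(-62.1), np.float64(0.1), np.float64(14.15)) [-3.5  0.4  0. ]
45.10314502448415 (np.float64(-61.4), np.float64(-0.2), np.float64(14.4))
19.3167 [-0.6  0.2 -0.9]
```

View pics/w4.png

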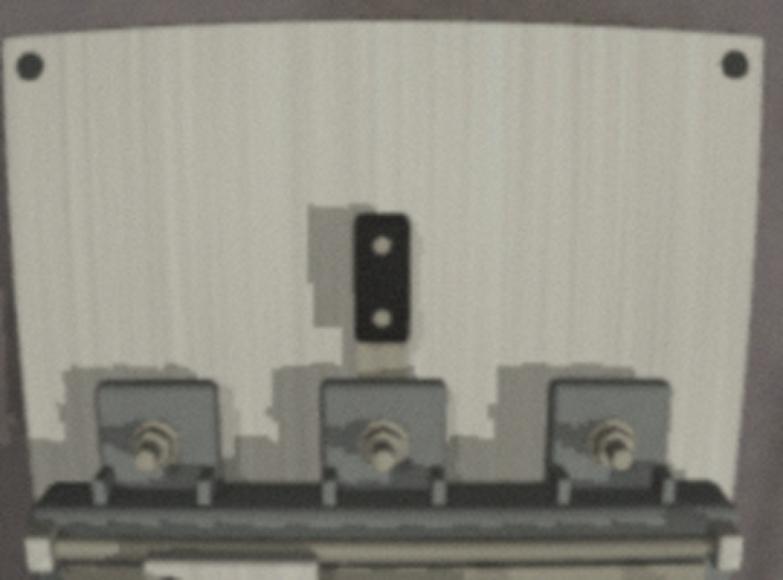

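The shim lies flat and straight under the middle foot. The grip is at (382,278), and the neck gap in front of the lug is about 12–14 mm, which matches the seated position.

```bash
python3 - <<'E'
from station import robot
print(robot.finish_job())
E
```

```text
the job is handed in; nothing more can be done
None
```

The shim is under the middle foot, its slot pushed up against the stud (push force about 5 N at the stop); I let go and handed the job in at about 19 s, but the judge's result was not shown.

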